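# Release the tin on the paint mixer: left-hand clamp knob

### The arm

A 6-joint arm with a two-finger parallel gripper is mounted at the origin on the work surface. World frame = base frame: x ahead of the robot, y to its left, z up, the work surface at z = 0. Lengths are in mm, angles in rad, forces in N, time in s.
With the tool pointing down it reaches from about 325 to 875 mm from the base axis. Payload 4.4 kg.
Tool frame: the origin (TCP) lies on the centre line of the jaws, within the pads' length; the fingertips stand ahead of it and the grasp point (between the pads) lies 6 mm ahead of it (ctrl.tcp_to_tips is the z of the fingertips in the tool frame, in mm); z points along the fingers, y is the direction in which the jaws open and shut (so a half turn about z gives the same grasp; the last joint's range is limited). The gripper opens to 85 mm and grips with 20 to 120 N. Pads are 22 mm wide; open, the fingers measure 114 mm over their backs; the gripper's body (76 mm by 85 mm) begins 54 mm behind the grasp point. The pads swing forward as they close: fully open they stand 13 mm farther back than shut.
Start: joints at [-1.325, 0.207, 1.542, -0, 1.393, -0.15], TCP at [221.677, -530.553, 219.982] pointing down, gripper open.
Joint ranges: [-2.73, 2.73], [-0.86, 2.22], [0.23, 2.46], [-1.11, 4.25], [0.08, 2.63], [-2.82, 2.82]. Speed limits (rad/s): [2.79, 2.79, 3.14, 3.14, 3.14, 3.14].

### API

Orientations are given as a 3x3 rotation matrix whose columns are the frame's x, y, z axes.
In Python, from plant import ctrl, sensors, optics gives the robot as it stands. Calls block until the motion is done:
- ctrl.move_ptp(position, orientation): joint-space move of the TCP to a pose.
- ctrl.move_l(position, rot=None, vel=150, threshold=None): straight line of the TCP; rot=None keeps the orientation; vel is the mean speed in mm/s. With threshold (N) it stops when the force on the tool has changed by that much, and returns True; else False.
- ctrl.set_joints(angles): joint-space move.
- ctrl.gripper_to(opening, force=None): finger opening in mm; force is the grip in N (None keeps the last); returns when the fingers have stopped.
- ctrl.hold(seconds).
- ctrl.solve_ik(position, orientation): joint angles nearest the present ones, or None.
- sensors.read_state(): the state.
- optics.grab_frame(name): name is "side" or "top"; returns (picture, depth): 400x640x3 uint8, red, green, blue; 400x640 float32, mm along the optical axis (not along the pixel's ray), 0 where there is no reading.
- optics.camera_params(name): a dict with "mtx" (3x3 intrinsics, pixels), "k1" (the pictures are not rectified: a ray, as slopes to the right and down, at radius r is drawn at 1 + k1 r^2 times it, then the intrinsics apply), "R" (3x3) and "t" (3): a world point X has camera coordinates R X + t. Camera axes: x right, y down, z forward; pixel columns grow to the right and rows downward; lengths in mm; the calibration is good to about 2 mm. A picture is of the moment at which its call begins. camera_params takes no time and is no camera call.
A pose or a line that the arm cannot do raises ctrl.MotionError and nothing moves.
- ctrl.finish_job(): hands the job in, once; it reports no verdict.
The state is a dict: "t": time; "q": joint angles; "qvel": joint speeds; "tau": joint torques, N m; "eef_pos": TCP position; "eef_rot": TCP orientation; "force": force on the tool from outside, world axes, zero at the start; "wrist_torque": the same for the moment, N m; "grip_width": finger opening in mm.
Only numpy, scipy, OpenCV 4.12 (cv2) and the standard library are available. Lean on these libraries where they do the work, as an engineer would, in place of code of your own. Each camera call takes 0.05 s, during which the arm holds its last target. There are 200 camera calls.

### The job

The paint tin on the bench mixer is held down by a strap whose T-bar knob has a left-hand thread: loosen it by turning it clockwise, seen from above, until it comes up against its open stop, and do not force it there, nor ever tighten it the other way. Then swing the strap by its pin well aside, towards the mixer's front, so that nothing is left over the tin, and let go. Leave the tin standing in its seat and everything else where it is.

Things in the scene. Friction and masses are not known exactly. Their poses are not given: they have to be found in the camera images.
- mixer: Fixed grey bench mixer, top face 50 mm above the table. Origin: on the table under the vertical axis of the clamp stud; x to its back, y along the closed strap to the tin, -x is its front. Housing spans x -90..130, y -70..190 mm. A pillar 70 by 80 mm, top 95 mm high, stands on the stud axis under strap and knob. The tin's seat, a ring 9 mm high, is at x 0, y 115 mm.
- knob_grip (a point): Black T-bar knob on the clamp stud: upright bar 46 mm long (x axis), 16 wide (y axis), 36 high, on a disc 48 mm across. Point: on the turning axis, mid bar, 160 to 170 mm above the table; bar top 17 mm above it, disc top 18 below, strap top 41 below. Clockwise (negative about world z) loosens; it rises 1.6 mm per rad and stays where left.
- knob (a joint): Twist of the knob in its springy hub, rad: 0 unloaded, positive when turned clockwise, 3 N m per rad. Running friction (0.3 N m) twists it 0.10. The turn needed, 1.7 to 2.6 rad, differs each time and shows too faintly in the poses: then comes a hard stop, fully open. Over 0.23 (0.7 N m) forces it; below -0.17 tightens it. Expect more than one grasp.
- strap_pin (a point): Upright black pin, 14 mm across, 42 high, near the strap's end, 118 mm from the stud axis. Point: on the pin's axis, 21 mm above the strap's top and 21 below the pin's top, which is 165 to 170 mm above the table. The strap, a steel bar 28 mm wide and 10 thick, lies over the tin's lid with a gap of 1 to 6 mm.
- strap (a joint): Swing of the strap about the stud axis, rad: 0 closed over the tin (pin on the mixer's y axis), growing to 1.7 as the pin goes anticlockwise from above to the mixer's front (-x). A tongue in a notch locks it until the knob is within 0.25 rad of its open stop; then it swings lightly (under 2 N at the pin) and stays where left.
- tin: Loose steel paint tin, 72 mm across, 63 mm high, 0.35 kg, standing in the ring seat on the mixer. Origin at the centre of its underside.
- spare_lid: Bystander: loose flat lid 60 mm across, 7 mm high, lying on the mixer. Origin at its underside.
- cup: Bystander: clear plastic cup 52 mm across, 50 mm high, on the mixer. Origin at its underside.
- can_a: Bystander: metal can 80 mm across, 110 mm high. Origin at its underside.
- jar: Bystander: white jar 60 mm across, 90 mm high. Origin at its underside.
- spatula: Bystander: spatula lying flat along its x.
- brush: Bystander: brush lying flat along its x.
- tape: Bystander: roll of masking tape 100 mm across, 24 mm high. Origin at its underside.

How it is judged (in metres and radians):
On the way:
1. the knob is loosened clockwise to its open stop, so that the strap has risen out of its notch (z of strap_pin in the frame of mixer above 0.1485 m and value of joint strap below 0.3 rad), for 0.1 s.
At the end, for the whole second after the job is handed in: The knob is within about 0.3 rad of its open stop, the strap is swung aside by more than 0.8 rad and at rest, clear of the tin (pin more than 85 mm from its axis), the tin stands upright in its seat, and everything is let go (value of joint strap above 0.8 rad and velocity of joint strap between -0.05 and 0.05 rad/s and z of strap_pin in the frame of mixer above 0.1483 m and horizontal distance between tin and strap_pin above 0.085 m and angle between tin's own z axis and vertical below 0.1 rad and linear speed of tin below 0.02 m/s); the robot touches nothing.
It fails at once if the knob is forced: more than 0.7 N m clockwise (hub twist above 0.233 rad) (value of joint knob above 0.233 rad).
It fails at once if the knob is tightened: more than 0.5 N m anticlockwise (hub twist below -0.17 rad) (value of joint knob below -0.17 rad).
It fails at once if the tin is moved by more than 15 mm or tipped (distance of tin from where it was at the start of the episode above 0.015 m or angle between tin's own z axis and vertical above 0.25 rad).
It fails at once if a bystander is moved by more than 30 mm (distance of any of spare_lid, cup, can_a, jar, spatula, brush, tape from where it was at the start of the episode above 0.03 m).
It also fails if it takes over 67 s, if anything falls off the work surface, if the arm or the gripper's body presses on something with over 40 N, if the wrist force passes 120 N, or if a joint passes its speed limit or range.

## Working session

There is one attempt and no reset: what is moved stays moved. The work goes in short steps, each a Python script; the robot and the scene stay as the last script left them, time stands still between calls to the robot, and variables do not carry over. Pictures are saved under pics/ and viewed, about 8 in all and at most 12, crops included, and the job is handed in when it is done.

```bash
ls; mkdir -p pics; cat > h.py <<'E'
import numpy as np, cv2
from plant import ctrl, sensors, optics
def pix2ray(n,uv):
    p=optics.camera_params(n); K=np.array(p["mtx"]);R=np.array(p["R"]);t=np.array(p["t"])
    uv=np.atleast_2d(uv).astype(float)
    xy=cv2.undistortPoints(uv.reshape(-1,1,2),K,np.array([p["k1"],0,0,0.])).reshape(-1,2)
    d=np.c_[xy,np.ones(len(xy))]
    return -R.T@t, d@R   # d rows scaled to depth 1
def on_plane(n,uv,z):
    c,d=pix2ray(n,uv); return c+d*((z-c[2])/d[:,2])[:,None]
def at_depth(n,uv,dep):
    c,d=pix2ray(n,uv); return c+d*np.asarray(dep).reshape(-1,1)
def cloud(n,dep):
    v,u=np.nonzero(dep>0); return np.c_[u,v], at_depth(n,np.c_[u,v],dep[v,u])
def tri(n1,uv1,n2,uv2):
    c1,d1=pix2ray(n1,uv1);c2,d2=pix2ray(n2,uv2);d1=d1[0];d2=d2[0]
    s=np.linalg.lstsq(np.c_[d1,-d2],c2-c1,rcond=None)[0]
    a=c1+s[0]*d1;b=c2+s[1]*d2
    return (a+b)/2,np.linalg.norm(a-b)
E
python3 - <<'E'
from h import *
for n in("side","top"):
    im,d=optics.grab_frame(n); np.savez(f"pics/{n}0.npz",im=im,d=d); cv2.imwrite(f"pics/{n}0.png",im[...,::-1])
    c,r=pix2ray(n,[[320,200]]); print(n,c,r/np.linalg.norm(r),optics.camera_params(n)["mtx"][0][0])
print(sensors.read_state()["t"], ctrl.tcp_to_tips)
E
```

```text
pics
side [ 80.00334224 683.9250684  759.72648506] [[ 0.42443331 -0.66890911 -0.61025976]] 362.19978489320334
top [ 444.87595193  -29.40257714 1529.7095354 ] [[ 0.06167395  0.01622539 -0.99796446]] 394.5610703763528
0.1 25.0
```

View pics/side0.png

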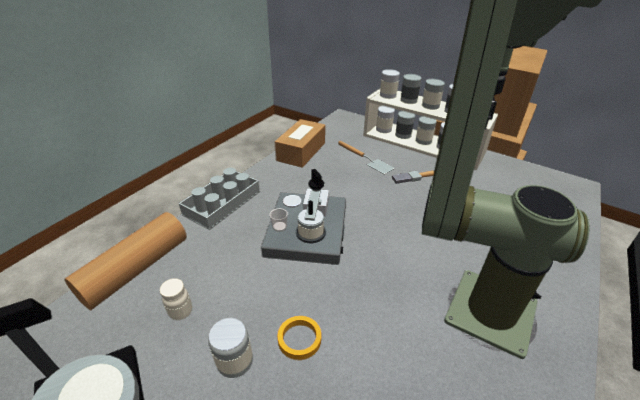

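View pics/top0.png

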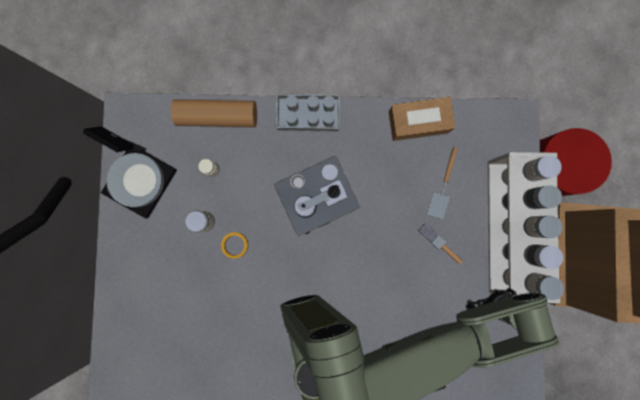

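The side view shows the mixer at (305,225), the knob at (316,180) and the pin at (310,208). The top view has the mixer at (316,195), the knob at (334,191), the tin at (304,206), and the cup and lid on the back edge. I'll zoom in on both.

```bash
python3 - <<'E'
from h import *
S=np.load("pics/side0.npz");T=np.load("pics/top0.npz")
a=cv2.resize(S["im"][160:270,255:355],None,fx=5,fy=5,interpolation=cv2.INTER_CUBIC)
b=cv2.resize(T["im"][150:240,268:364],None,fx=3.125,fy=3.125,interpolation=cv2.INTER_CUBIC)
b=cv2.resize(T["im"][150:240,270:363],None,fx=3.2,fy=3.2,interpolation=cv2.INTER_CUBIC)
a=cv2.resize(a,(490,550)); o=np.zeros((550,800,3),np.uint8); o[:,:490]=a; o[:b.shape[0],500:500+b.shape[1]]=b[:,:300]
cv2.imwrite("pics/z.png",o[...,::-1])
# heights in top depth
uv,P=cloud("top",T["d"])
m=(uv[:,0]>270)&(uv[:,0]<363)&(uv[:,1]>150)&(uv[:,1]<240)
print("table",np.median(P[(uv[:,0]>370)&(uv[:,0]<400)&(uv[:,1]>200)&(uv[:,1]<240)],0))
u,p=uv[m],P[m]
for lo,hi in((40,60),(85,102),(105,120),(120,135),(135,150),(150,172),(172,200)):
    k=(p[:,2]>lo)&(p[:,2]<hi)
    if k.any(): print(lo,hi,k.sum(),p[k].mean(0).round(1),u[k].mean(0).round(1),p[k].min(0).round(),p[k].max(0).round())
dark=(T["im"].max(2)<45)
k=dark[u[:,1],u[:,0]]&(p[:,2]>100)
for q,w in zip(u[k],p[k]): print(q,w.round(0),end=";")
print()
us,Ps=cloud("side",S["d"])
m=(us[:,0]>295)&(us[:,0]<335)&(us[:,1]>165)&(us[:,1]<225)&(S["im"].max(2)[us[:,1],us[:,0]]<50)&(Ps[:,2]>100)
for q,w in zip(us[m][::3],Ps[m][::3]): print(q,w.round(0),end=";")
E
```

```text
table [ 4.65682301e+02 -2.57187247e+02  4.44612777e-01]
40 60 3001 [552.2  10.1  50.8] [315.9 195.8] [ 400. -153.   40.] [704. 169.  60.]
85 102 261 [566.5 -36.1  95.4] [328.4 191.1] [ 475. -104.   85.] [624. 101. 102.]
105 120 216 [512.5  45.9 113.4] [305.4 205.3] [477. -39. 105.] [626.  83. 120.]
120 135 223 [527.7  14.4 125. ] [314.1 201. ] [491. -42. 120.] [565.  72. 134.]
135 150 62 [558.6 -54.8 146.1] [333.7 192.2] [538. -77. 139.] [584. -34. 150.]
150 172 38 [542.8 -17.7 157.3] [323.  196.3] [504. -77. 150.] [583.  55. 171.]
172 200 59 [560.  -54.8 182.4] [334.  190.9] [539. -72. 175.] [581. -38. 187.]
[333 186] [580. -52. 148.];[334 186] [580. -55. 151.];[335 186] [577. -58. 184.];[336 186] [577. -62. 180.];[331 187] [576. -45. 150.];[332 187] [577. -48. 147.];[333 187] [577. -52. 144.];[336 187] [573. -62. 187.];[337 187] [574. -65. 183.];[330 188] [573. -41. 147.];[331 188] [573. -45. 150.];[332 188] [573. -48. 151.];[333 188] [574. -52. 145.];[334 188] [570. -55. 187.];[335 188] [570. -58. 186.];[336 188] [570. -62. 180.];[337 188] [570. -65. 183.];[329 189] [570. -38. 146
[... 3489 characters left out ...]
12 187] [560. -28. 146.];[315 187] [551. -31. 148.];[318 187] [544. -36. 148.];[321 187] [540. -46. 143.];[314 188] [553. -29. 145.];[317 188] [545. -32. 146.];[320 188] [540. -41. 143.];[315 189] [556. -38. 135.];[318 189] [546. -39. 138.];[309 201] [514.  55. 168.];[309 202] [512.  57. 166.];[312 202] [505.  54. 168.];[311 203] [506.  57. 166.];[310 204] [506.  61. 165.];[308 205] [513.  61. 158.];[311 205] [505.  58. 160.];[310 206] [508.  59. 156.];[309 207] [510.  61. 153.];[312 207] [504.  55. 152.];[311 208] [507.  55. 147.];[310 209] [507.  61. 147.];[309 210] [510.  61. 143.];[312 210] [505.  54. 141.];[311 211] [506.  58. 139.];[310 212] [506.  62. 138.];[309 213] [511.  60. 131.];
```

View pics/z.png

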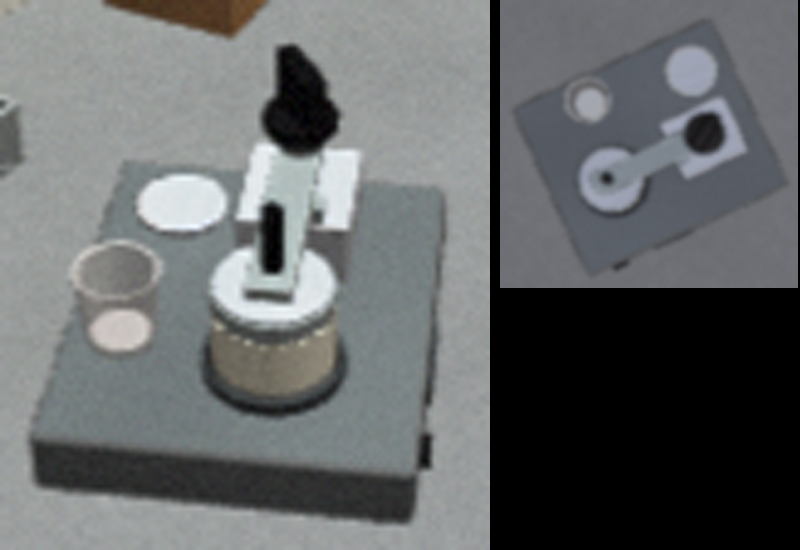

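Heights agree with the text: bar top about 183, disc top about 148, pin top about 167. In the crop the bar sits tilted on the knob and the cup is clear of the swing side. Next come the precise axis and bar angle, then a hover.

```bash
python3 - <<'E'
from h import *
S=np.load("pics/side0.npz");T=np.load("pics/top0.npz")
def sel(n,D,lo,hi,c,r):
    uv,P=cloud(n,D["d"]); k=(P[:,2]>lo)&(P[:,2]<hi)&(np.hypot(P[:,0]-c[0],P[:,1]-c[1])<r); return P[k]
for n,D in(("top",T),("side",S)):
    p=sel(n,D,176,192,(560,-55),45); r=cv2.minAreaRect(p[:,:2].astype(np.float32))
    w,v=np.linalg.eigh(np.cov(p[:,:2].T)); e=v[:,1]*np.sign(v[0,1])
    print(n,"bar",len(p),p.mean(0).round(1),np.median(p[:,2]).round(1),"ang",np.arctan2(e[1],e[0]).round(3),[np.round(x,1) for x in r],(12*w)**.5)
    p=sel(n,D,138,153,(560,-55),34); print(" disc",len(p),np.median(p[:,2]).round(1),cv2.minEnclosingCircle(p[:,:2].astype(np.float32)))
    p=sel(n,D,155,175,(509,57),25) ; print(" pin",len(p),p.mean(0).round(1))
    p=sel(n,D,120,131,(535,0),110); w,v=np.linalg.eigh(np.cov(p[:,:2].T)); print(" strap",len(p),p.mean(0).round(1),np.median(p[:,2]),np.arctan2(*(v[:,1]*np.sign(v[1,1]))[::-1]).round(3))
# pin top by dark pixels, two views
def dk(im,x0,x1,y0,y1,t):
    m=im[y0:y1,x0:x1].max(2)<t; v,u=np.nonzero(m); return u+x0,v+y0
u,v=dk(T["im"],298,310,200,212,75); print("top pin px",u.mean(),v.mean(),len(u), on_plane("top",[[u.mean(),v.mean()]],165).round(1))
u,v=dk(S["im"],305,316,198,216,50); print("side pin px",u.mean(),v.min(),v.max(),len(u)); 
print(on_plane("side",[[u[v<v.min()+3].mean(),v.min()+1.5]],167).round(1))
# disc+bar side: dark silhouette extent triang: bar top ends
s=sensors.read_state(); print(s["q"],s["eef_rot"])
for a in np.arange(-0.4+np.pi/2-2*np.pi,3,np.pi):
    y=np.array([np.cos(a),np.sin(a),0]);z=np.array([0,0,-1.]);R=np.c_[np.cross(y,z),y,z]
    for p in((560,-55,177),(560,-55,230)): print(a,ctrl.solve_ik(p,R))
E
```

```text
top bar 58 [559.6 -54.8 182.5] 183.0 ang -0.589 [array([560.2, -55.1]), array([15.3, 44.7]), np.float64(57.0)] [15.34278018 45.78227638]
 disc 83 147.3 ((560.575927734375, -54.48481750488281), 23.897125244140625)
 pin 14 [509.2  50.3 166.4]
 strap 218 [527.8  14.7 124.8] 124.74738024380554 2.02
side bar 64 [559.5 -47.  182.2] 182.8 ang -0.543 [array([561.2, -50.1]), array([16.7, 46.3]), np.float64(56.3)] [16.34823673 49.20730214]
 disc 93 148.2 ((561.7573852539062, -50.37051773071289), 24.54638671875)
 pin 31 [509.3  57.3 163.8]
 strap 235 [528.5  15.1 125.7] 125.92243949367821 2.019
top pin px 302.875 205.125 8 [[510.5  51.8 165. ]]
side pin px 310.3921568627451 201 213 51
[[507.7  57.5 167. ]]
[-1.32550520e+00  2.07397021e-01  1.54287008e+00 -3.60805892e-05
  1.39354648e+00 -1.50494700e-01] [[ 9.22691505e-01  3.85538660e-01 -5.73778829e-04]
 [ 3.85538972e-01 -9.22689057e-01  2.14582077e-03]
 [ 2.97877415e-04 -2.20114469e-03 -9.99997533e-01]]
-5.11238898038469 [-2.51697397e-01  2.19221327e-01  1.61842374e+00 -4.44089210e-16
  1.30394758e+00 -1.42249372e+00]
-5.11238898038469 [-2.51697397e-01  1.72803478e-01  1.56035683e+00 -4.44089210e-16
  1.40843234e+00 -1.42249372e+00]
-1.970796326794897 [-2.51697397e-01  2.19221327e-01  1.61842374e+00 -4.44089210e-16
  1.30394758e+00  1.71909893e+00]
-1.970796326794897 [-2.51697397e-01  1.72803478e-01  1.56035683e+00 -4.44089210e-16
  1.40843234e+00  1.71909893e+00]
1.1707963267948962 [-2.51697397e-01  2.19221327e-01  1.61842374e+00 -4.44089210e-16
  1.30394758e+00 -1.42249372e+00]
1.1707963267948962 [-2.51697397e-01  1.72803478e-01  1.56035683e+00 -4.44089210e-16
  1.40843234e+00 -1.42249372e+00]
```

```bash
cat >> h.py <<'E'
def Rz(a):  # a = direction of tool x axis' bar line; tool y at a+pi/2, z down
    y=np.array([np.cos(a+np.pi/2),np.sin(a+np.pi/2),0]);z=np.array([0,0,-1.]);return np.c_[np.cross(y,z),y,z]
def st(msg=""):
    s=sensors.read_state(); print(msg,"t%.2f"%s["t"],"F",np.round(s["force"],1),"M",np.round(s["wrist_torque"],3),"w%.1f"%s["grip_width"],"p",np.round(s["eef_pos"],1),"q6 %.3f"%s["q"][5],flush=True); return s
E
python3 - <<'E'
from h import *
R=Rz(-0.575)
ctrl.move_ptp((560.7,-53.2,240),R); st("hover")
print(ctrl.move_l((560.7,-53.2,178),vel=80,threshold=6)); st("down")
ctrl.gripper_to(30,20); st("30")
ctrl.gripper_to(10,20); st("closed"); ctrl.hold(.2); st()
im,d=optics.grab_frame("side"); a=cv2.resize(im[120:240,240:370],None,fx=4,fy=4,interpolation=cv2.INTER_CUBIC); cv2.imwrite("pics/g1.png",a[...,::-1])
E
```

```text
hover t2.20 F [-0.1  0.1 -0.1] M [ 0.033 -0.004 -0.052] w85.8 p [560.6 -54.2 239.9] q6 -1.244
False
down t3.12 F [ 0.1 -0.9  0.4] M [-0.05   0.024  0.047] w85.4 p [561.2 -53.3 178.6] q6 -1.244
30 t3.70 F [ 0.4  0.2 -0.4] M [-0.059 -0.016 -0.039] w30.1 p [560.7 -53.2 178. ] q6 -1.244
closed t4.03 F [-0.2 -0.1 -0.7] M [ 0.001  0.038 -0.043] w10.4 p [560.7 -53.2 177.9] q6 -1.244
 t4.23 F [ 0.4 -0.2  0.5] M [-0.004 -0.02  -0.019] w10.2 p [560.7 -53.2 178. ] q6 -1.244
```

View pics/g1.png

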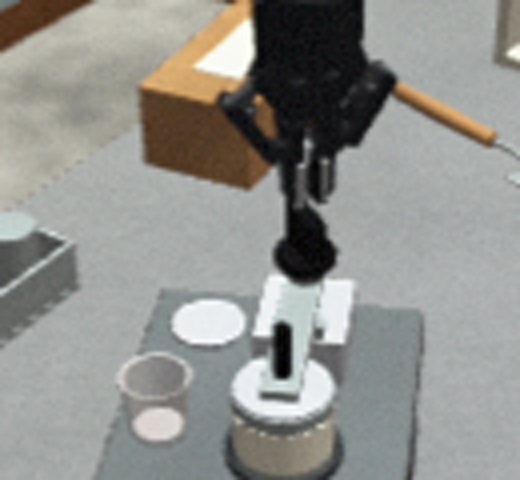

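The fingers closed to 10 mm on nothing. In the crop the tips end at about (318,171) in the image, level with or behind the bar top rather than around it. I'll check where they really are with the depth data.

```bash
python3 - <<'E'
from h import *
im,d=optics.grab_frame("side"); np.savez("pics/side1.npz",im=im,d=d)
p=optics.camera_params("side")
def proj(X):
    Y=np.array(p["R"])@np.array(X,float)+p["t"]; return cv2.projectPoints(Y.reshape(1,1,3),np.zeros(3),np.zeros(3),np.array(p["mtx"]),np.array([p["k1"],0,0,0.]))[0].ravel().round(1)
for X in((560.7,-53.2,178),(560.7,-53.2,153),(560.7,-53.2,183),(560,0,0)): print(X,proj(X))
d0=np.load("pics/side0.npz")["d"]
for v in range(156,190,1):
    us=np.arange(306,328); P=at_depth("side",np.c_[us,us*0+v],d[v,us]); 
    if v%2==0: print(v,"z",P[:,2].round().astype(int)); print("    y",P[:,1].round().astype(int))
a=cv2.resize(im[145:195,290:345],None,fx=10,fy=10,interpolation=cv2.INTER_CUBIC); cv2.imwrite("pics/g2.png",a[...,::-1])
E
```

```text
(560.7, -53.2, 178) [316.5 173.8]
(560.7, -53.2, 153) [316.5 180.8]
(560.7, -53.2, 183) [316.6 172.3]
(560, 0, 0) [307.1 229.6]
156 z [253 252 247 245 246 245 249 248 246 247   2   0 234 238 242 243 240 240
 240 235 235 238]
    y [ -15  -18  -27  -31  -32  -34  -30  -34  -37  -37 -384 -389  -60  -57
  -53  -53  -58  -60  -61  -70  -72  -70]
158 z [245 245 246 241 241 240 242 240 241 238   3 226 229 232 234 237 236 233
   3   3   0   0]
    y [ -18  -19  -19  -27  -29  -32  -31  -35  -35  -41 -370  -60  -59  -56
  -54  -52  -55  -60 -388 -391 -396 -398]
160 z [241 239 237 235 233 232 235 236 236 232   1 219 225 227 760 229 225 224
   2   3   4   2]
    y [ -14  -18  -23  -27  -32  -35  -32  -33  -33  -40 -359  -61  -55  -53
  684  -54  -62  -64 -377 -377 -378 -383]
162 z [  9   2   0   3 219 226 226 226 227 226 224 214 217 221 222 220 216 217
   3   6   3   3]
    y [-314 -326 -331 -329  -42  -34  -35  -37  -37  -39  -44  -59  -56  -53
  -54  -57  -65  -64 -362 -360 -366 -369]
164 z [  2   2   2   3 215 219 219 216 220 219 220 207 213 214 216 214 213 209
   5  -1   3   6]
    y [-311
[... 1999 characters left out ...]
  -36  -40
  -45  -61  -61  -62 -242 -249 -251 -251]
184 z [  3   2 147 151 150 148 148 150 149 150 158 157 160 156 155 149 149 149
   1  -1   1   0]
    y [-197 -201  -33  -30  -33  -36  -38  -37  -40  -40  -33  -35  -33  -40
  -42  -52  -54  -55 -235 -240 -240 -243]
186 z [  3   1   3 145 147 146 148 150 148 148 150 151 149 148 147 146 145   1
   4   1   2   3]
    y [-187 -191 -192  -28  -28  -31  -30  -29  -33  -34  -34  -35  -38  -41
  -44  -47  -50 -223 -222 -228 -229 -229]
188 z [  3   1   3   1   0 136 142 144 144 142 142 141 141 143 142 132   2   2
   0  -1   2   3]
    y [-177 -182 -181 -185 -188  -34  -28  -27  -30  -33  -35  -38  -39  -39
  -42  -55 -210 -211 -216 -219 -218 -218]
```

View pics/g2.png

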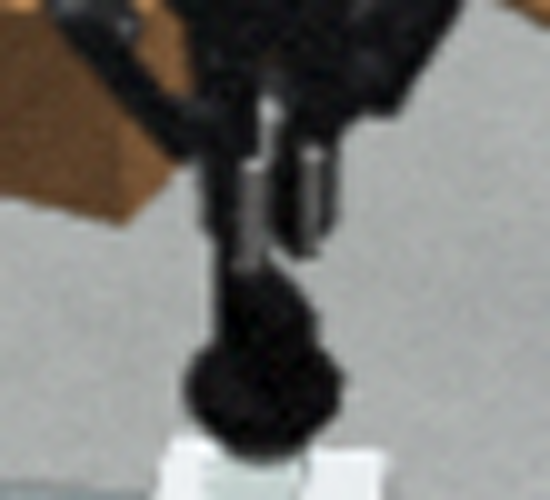

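The finger tips are at z≈193 although the reported TCP is 178, so they should be near 153. Pixels, depth and the empty close all say the real tips are about 40 mm higher than nominal. I'll open partly, descend guarded to the seen height, and close softly again.

```bash
python3 - <<'E'
from h import *
s=st(); print(np.round(s["eef_rot"],3).tolist(), np.round(s["q"],3))
ctrl.gripper_to(45,20)
print(ctrl.move_l((560.7,-53.2,150),vel=50,threshold=5)); st("150")
im,d=optics.grab_frame("side")
for v in range(158,190,2):
    us=np.arange(304,332); P=at_depth("side",np.c_[us,us*0+v],d[v,us]); print(v,"z",*P[:,2].round().astype(int))
cv2.imwrite("pics/g3.png",cv2.resize(im[145:195,290:345],None,fx=10,fy=10,interpolation=cv2.INTER_CUBIC)[...,::-1])
E
```

```text
t4.33 F [ 0.   0.3 -0. ] M [-0.008  0.04   0.018] w10.1 p [560.7 -53.2 178. ] q6 -1.244
[[-0.839, 0.544, -0.0], [0.544, 0.839, 0.0], [0.0, 0.0, -1.0]] [-0.248  0.219  1.616  0.     1.306 -1.244]
False
150 t5.47 F [-0.2 -0.3  0.4] M [-0.017  0.064 -0.027] w44.8 p [560.8 -53.2 149.9] q6 -1.244
158 z 37 233 234 236 233 233 245 246 244 244 243 237 237 0 3 2 5 5 220 231 237 236 234 234 233 219 221 221
160 z 27 229 230 234 236 239 239 239 238 760 2 1 1 2 4 5 4 1 212 215 227 229 226 225 222 219 218 219
162 z 220 220 219 229 231 235 233 234 234 2 1 2 4 2 3 1 1 3 2 210 212 220 218 216 216 214 210 210
164 z 218 217 215 225 225 225 222 224 0 2 2 5 2 2 2 -1 2 1 201 203 205 210 212 212 211 208 0 1
166 z 219 218 216 219 219 219 217 1 2 2 0 2 4 -1 4 5 5 3 192 200 203 203 203 200 198 1 2 4
168 z 211 210 214 211 212 212 211 2 0 1 1 0 3 1 2 4 1 0 188 189 197 196 197 194 193 1 3 4
170 z 196 205 203 205 204 203 203 182 183 184 185 185 183 5 2 2 1 2 179 185 188 191 190 187 187 3 3 3
172 z 191 196 199 195 196 199 198 179 179 183 184 186 184 183 2 0 1 1 172 176 182 185 183 179 178 4 3 2
174 z 182 191 189 189 189 189 191 171 176 179 180 183 185 185 185 185 1 1 167 171 174 178 177 172 4 4 4 3
176 z 175 181 185 183 184 183 183 163 166 173 177 181 181 184 185 184 183 180 5 3 169 171 169 760 4 3 3 5
178 z 4 1 176 175 175 177 177 155 160 166 168 172 176 178 178 178 178 173 1 4 2 0 1 3 4 0 4 3
180 z -1 3 5 1 168 169 169 149 152 158 162 166 171 171 170 172 169 148 149 0 0 3 1 2 2 4 6 2
182 z 1 1 2 1 149 148 149 149 150 149 153 159 163 164 164 165 162 149 147 150 0 4 2 2 4 2 1 2
184 z 2 2 2 1 146 151 149 148 149 149 149 151 158 157 158 153 155 150 150 148 1 2 3 0 2 0 2 3
186 z 1 -1 0 1 2 145 145 148 152 150 149 149 148 149 150 148 147 147 144 1 2 -1 1 1 -1 5 1 3
188 z 4 1 1 0 2 0 2 136 142 143 141 143 143 144 143 142 141 132 1 2 1 1 2 1 2 1 3 2
```

View pics/g3.png

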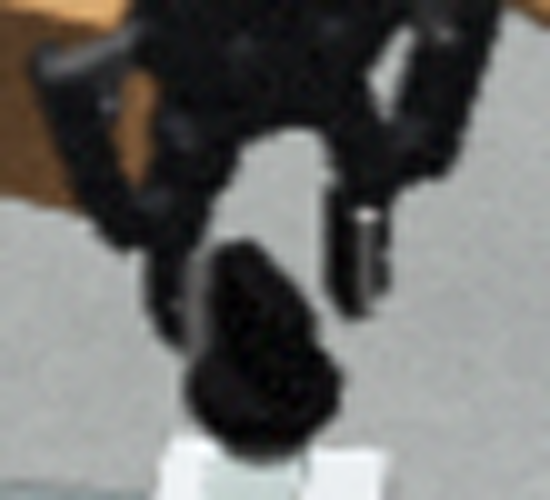

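The tips now straddle the bar: left at about (306,179), right at about (325,176), z≈168 with TCP at 150. I'll go down another 11 mm and close softly, watching the forces.

```bash
python3 - <<'E'
from h import *
print(ctrl.move_l((560.7,-53.2,139),vel=50,threshold=5)); s0=st("139")
for w in (32,27,24,21,19,17):
    ctrl.gripper_to(w,20); s=st(w)
    if np.linalg.norm(np.array(s["force"]))>4 or s["grip_width"]>w+1.5: break
E
```

```text
False
139 t5.89 F [ 0.3 -0.8  0.3] M [-0.037 -0.015 -0.009] w44.7 p [560.2 -53.1 138.3] q6 -1.244
32 t6.17 F [ 0.6 -0.   0.5] M [-0.058  0.007 -0.023] w31.9 p [560.9 -53.3 139.2] q6 -1.244
27 t6.40 F [-0.7 -1.1  0.3] M [-0.017 -0.01  -0.04 ] w27.3 p [560.8 -53.2 139.1] q6 -1.244
24 t6.62 F [0.1 0.4 0.3] M [ 0.068  0.012 -0.021] w24.1 p [560.7 -53.2 139. ] q6 -1.244
21 t6.83 F [-0.6 -0.8  0.1] M [ 0.004 -0.046  0.022] w21.1 p [560.7 -53.2 139. ] q6 -1.244
19 t7.05 F [0.6 0.8 0.6] M [ 0.092 -0.009  0.03 ] w18.8 p [560.8 -53.1 139. ] q6 -1.244
17 t7.27 F [1.5 2.2 0.2] M [ 0.428 -0.245 -0.002] w16.7 p [561.1 -52.7 139.1] q6 -1.244
```

Centred to about a millimetre. Grip, check the residual, then firm up.

```bash
python3 - <<'E'
from h import *
ctrl.move_l((561.0,-52.7,139),vel=20); 
ctrl.gripper_to(10,20); st("20N")
def avg(n=5):
    M=[];F=[]
    for _ in range(n):
        s=sensors.read_state(); M.append(s["wrist_torque"][2]);F.append(s["force"]);ctrl.hold(.02)
    return np.mean(M),np.mean(F,0)
print(avg())
ctrl.gripper_to(10,70); print(avg()); st("70N")
t0=sensors.read_state()["t"]
for i in range(3):
    q=list(sensors.read_state()["q"]); q[5]+=0.04; ctrl.set_joints(q); print(i,avg(3)); st()
E
```

```text
20N t7.73 F [ 2.6  3.8 -0.1] M [ 0.599 -0.391  0.065] w15.6 p [561.4 -52.4 139.2] q6 -1.243
(np.float64(0.04715103959761837), array([2.3895533 , 3.48408647, 0.2848684 ]))
(np.float64(0.05080006317134776), array([2.21977283, 4.13952858, 1.95656989]))
70N t8.12 F [2.5 3.6 1.2] M [ 0.835 -0.456  0.055] w15.0 p [561.3 -52.5 139.3] q6 -1.243
0 (np.float64(0.1358555327211299), array([2.02890438, 3.93722648, 0.99360112]))
 t8.42 F [2.2 4.6 1.1] M [ 0.675 -0.434  0.251] w14.9 p [561.3 -52.4 139.3] q6 -1.204
1 (np.float64(0.24664087875960275), array([2.07123312, 4.23763591, 1.44352999]))
 t8.72 F [1.8 4.  1.1] M [ 0.717 -0.385  0.253] w15.0 p [561.3 -52.4 139.3] q6 -1.165
2 (np.float64(0.27667512650546056), array([1.45812702, 3.85972116, 1.76360012]))
 t9.02 F [1.8 3.5 1.8] M [ 0.729 -0.313  0.275] w14.7 p [561.3 -52.4 139.3] q6 -1.127
```

Clockwise gives +Mz, levelling off at about 0.28 N m, which matches the running friction. Next I turn to 1.5 rad (no stop possible yet), then on in fine steps.

```bash
cat >> h.py <<'E'
def avgM(n=3):
    M=[];F=[]
    for _ in range(n):
        s=sensors.read_state(); M.append(s["wrist_torque"][2]);F.append(s["force"]);ctrl.hold(.015)
    return np.mean(M),np.mean(F,0)
C=np.array([561.6,-51.9]); A0=-0.575; Z0=139.0
def turn_to(th):  # clockwise th from first grasp
    q=ctrl.solve_ik((C[0],C[1],Z0+1.6*th),Rz(A0-th)); ctrl.set_joints(q); return q
E
python3 - <<'E'
from h import *
for th in np.arange(0.2,1.51,0.13):
    q=turn_to(th); m,F=avgM(); print(round(th,2),"q6 %.3f"%q[5],"Mz %.3f"%m,F.round(1),"t%.2f"%sensors.read_state()["t"],flush=True)
    if m>0.45: print("STOP");break
st()
E
```

```text
0.2 q6 -1.041 Mz 0.259 [0.4 2.1 2.7] t9.32
0.33 q6 -0.911 Mz 0.293 [-0.5  1.2  4. ] t9.62
0.46 q6 -0.781 Mz 0.277 [-0.7  0.9  4.1] t9.92
0.59 q6 -0.651 Mz 0.260 [-1.4  0.3  5.2] t10.22
0.72 q6 -0.521 Mz 0.280 [-2.   0.1  5.4] t10.52
0.85 q6 -0.391 Mz 0.281 [-1.9  0.1  5.4] t10.82
0.98 q6 -0.261 Mz 0.277 [-2.7  0.1  5.2] t11.12
1.11 q6 -0.131 Mz 0.281 [-2.6 -0.4  4.8] t11.42
1.24 q6 -0.001 Mz 0.267 [-2.2 -0.1  5.8] t11.72
1.37 q6 0.129 Mz 0.298 [-2.4  0.4  5.7] t12.02
1.5 q6 0.259 Mz 0.267 [-2.6 -0.   6. ] t12.32
 t12.32 F [-2.4  0.3  4.8] M [0.055 0.436 0.269] w15.3 p [561.1 -52.1 141.5] q6 0.254
```

```bash
python3 - <<'E'
from h import *
hist=[]
for th in np.arange(1.525,2.95,0.025):
    q=turn_to(th); m,F=avgM(4); hist.append(m)
    print("%.3f:%.3f"%(th,m),end=" ",flush=True)
    if m>0.40:
        m2,_=avgM(6); print("\n confirm",m2)
        if m2>0.40: print("STOP at",th);break
st()
E
```

```text
1.525:0.296 1.550:0.318 1.575:0.309 1.600:0.304 1.625:0.324 1.650:0.298 1.675:0.320 1.700:0.315 1.725:0.294 1.750:0.284 1.775:0.310 1.800:0.317 1.825:0.317 1.850:0.302 1.875:0.314 1.900:0.295 1.925:0.290 1.950:0.289 1.975:0.282 2.000:0.308 2.025:0.300 2.050:0.310 2.075:0.306 2.100:0.309 2.125:0.297 2.150:0.311 2.175:0.322 2.200:0.272 2.225:0.302 2.250:0.336 2.275:0.302 2.300:0.330 2.325:0.393 2.350:0.501 
 confirm 0.4667298314278403
STOP at 2.349999999999997
 t23.18 F [-2.7  0.   5.1] M [0.12  0.414 0.497] w15.0 p [561.1 -51.9 142.7] q6 1.103
```

Open stop reached at a turn of 2.35 rad, with Mz rising from 0.30 to 0.47. I'll relieve the twist, release, rise, and re-measure the pin.

```bash
python3 - <<'E'
from h import *
turn_to(2.20); print("relief",avgM(5)); ctrl.gripper_to(50,20); st("open")
ctrl.move_l((C[0],C[1],220),vel=120); 
ctrl.move_ptp((450,-120,260),Rz(A0-1.0)); st("aside")
for n in("top","side"):
    im,d=optics.grab_frame(n); np.savez(f"pics/{n}2.npz",im=im,d=d)
    uv,P=cloud(n,d); r=np.hypot(P[:,0]-510,P[:,1]-54)
    for lo,hi,rr in((150,180,22),(122,136,40)):
        p=P[(P[:,2]>lo)&(P[:,2]<hi)&(r<rr)]; print(n,lo,len(p),p.mean(0).round(1),np.percentile(p[:,2],[50,90]).round(1))
    cv2.imwrite(f"pics/{n}2.png",im[...,::-1])
t=np.load("pics/top2.npz")["im"]; s=np.load("pics/side2.npz")["im"]
o=np.hstack([cv2.resize(s[150:270,250:350],(400,480),interpolation=cv2.INTER_CUBIC),cv2.resize(t[140:260,270:370],(400,480),interpolation=cv2.INTER_CUBIC)]); cv2.imwrite("pics/z2.png",o[...,::-1])
for f in np.linspace(0,1.35,6):
    a=2.019+f; p=C+118*np.array([np.cos(a),np.sin(a)]); print(np.round(p,1),np.round(ctrl.solve_ik((*p,125),Rz(a-np.pi)),2))
E
```

```text
relief (np.float64(0.0772467522408918), array([-3.11009694,  0.51451722,  6.47497652]))
open t23.97 F [0.7 1.  0.6] M [-0.023  0.    -0.026] w49.6 p [561.4 -51.9 142.1] q6 0.958
aside t26.02 F [ 0.2 -0.  -0.2] M [-0.034  0.003 -0.045] w49.9 p [ 449.9 -119.8  259.5] q6 -0.442
top 150 14 [509.1  50.2 167.9] [168.5 173.1]
top 122 104 [514.   41.3 128.5] [128.8 132.2]
side 150 45 [508.9  57.6 163.4] [164.4 171.3]
side 122 115 [510.5  52.6 128.8] [129.  130.8]
[510.5  54.4] [-0.06  0.18  1.79 -0.    1.18 -0.51]
[484.  37.] [-0.1   0.12  1.85 -0.    1.17 -0.82]
[463.1  13. ] [-0.16  0.07  1.9  -0.    1.16 -1.15]
[449.3 -15.6] [-0.23  0.04  1.94 -0.    1.16 -1.49]
[443.7 -46.9] [-0.3   0.04  1.94 -0.    1.16 -1.83]
[446.6 -78.5] [-0.37  0.05  1.93 -0.    1.16 -2.16]
```

View pics/z2.png

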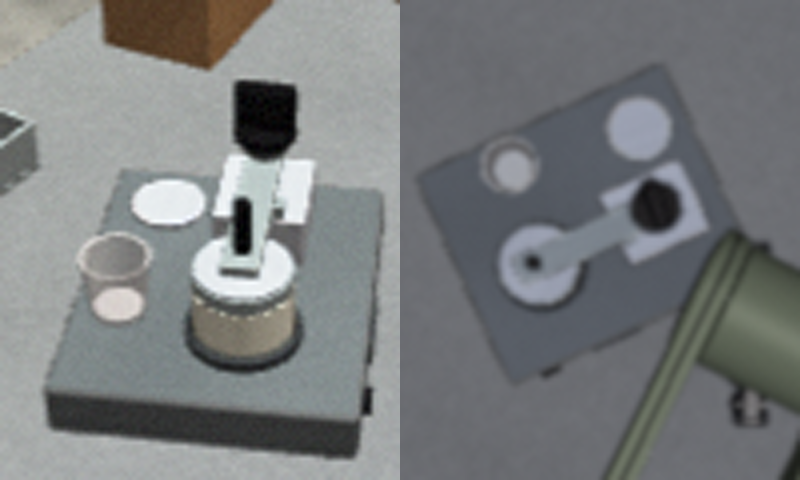

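The knob has turned and the strap has risen about 3.5 mm (125.3 to 128.7). The pin is at about (510.5,54) and the tin is untouched. Now I straddle the pin and swing.

```bash
python3 - <<'E'
from h import *
P=lambda f:(C+118*np.array([np.cos(2.019+f),np.sin(2.019+f)])); R=lambda f:Rz(2.019+f-np.pi)
ctrl.gripper_to(38,20)
ctrl.move_ptp((*P(0),200),R(0)); st("hover")
hit=ctrl.move_l((*P(0),128),vel=60,threshold=4); st("down %s"%hit)
if not hit:
    for f in np.arange(0.1,1.41,0.1):
        ctrl.move_l((*P(f),128),rot=R(f),vel=60)
        s=sensors.read_state(); print(round(f,1),np.round(s["force"],1),end=" ",flush=True)
        if np.linalg.norm(s["force"])>12: print("HIGH");break
    ctrl.hold(.2); st("end")
    for n in("top","side"):
        im,d=optics.grab_frame(n); np.savez(f"pics/{n}3.npz",im=im,d=d)
    cv2.imwrite("pics/z3.png",cv2.resize(im[140:260,250:370],(480,480),interpolation=cv2.INTER_CUBIC)[...,::-1])
E
```

```text
hover t27.20 F [ 0.7 -0.6 -0.3] M [0.036 0.016 0.012] w38.2 p [510.7  53.8 200.4] q6 -0.510
down False t28.55 F [ 0.1  0.8 -0.5] M [0.015 0.066 0.006] w37.9 p [510.9  54.4 128.5] q6 -0.511
0.1 [-0.9  0.1  0.2] 0.2 [-0.3  0.4 -0.1] 0.3 [ 0.2 -0.5 -0.2] 0.4 [ 0.9 -0.5  0.3] 0.5 [-0.  -0.9 -0.5] 0.6 [-0.3 -0.8  0.1] 0.7 [0.  0.5 0.7] 0.8 [-0.5 -0.3  0.2] 0.9 [ 0.1  0.1 -0.1] 1.0 [-0.1  0.1  0.1] 1.1 [1.2 0.1 0.4] 1.2 [ 0.4  0.1 -0.3] 1.3 [ 0.  -0.   0.6] 1.4 [-0.6  0.5 -0.9] end t33.65 F [ 0.3  0.  -0.3] M [-0.001  0.006  0.041] w38.3 p [448.  -83.9 128. ] q6 -2.223
```

View pics/z3.png

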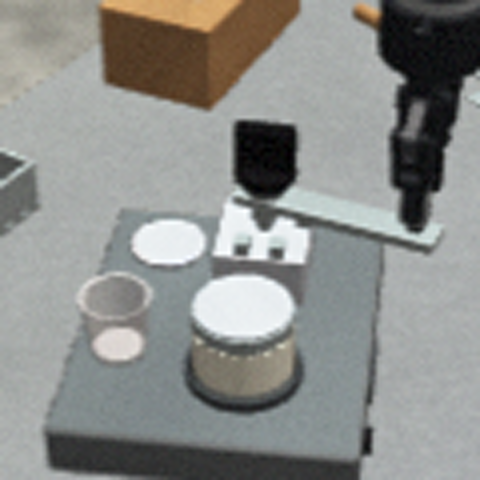

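The strap is swung to the front and the tin is clear. Centre on the pin, rise, verify and hand in.

```bash
python3 - <<'E'
from h import *
P=lambda f:(C+118*np.array([np.cos(2.019+f),np.sin(2.019+f)])); R=lambda f:Rz(2.019+f-np.pi)
ctrl.move_l((*P(1.3),128),rot=R(1.3),vel=40); ctrl.hold(.1); st("centred")
ctrl.move_l((*P(1.3),240),vel=100); ctrl.move_ptp((400,-330,280),R(1.3)); ctrl.hold(.3); st("away")
p0=P(1.3)
for n in("side","top"):
    im,d=optics.grab_frame(n); uv,X=cloud(n,d)
    k=X[(X[:,2]>148)&(X[:,2]<180)&(np.hypot(X[:,0]-p0[0],X[:,1]-p0[1])<35)]
    if len(k): 
        m=k.mean(0); a=np.arctan2(m[1]-C[1],m[0]-C[0])%(2*np.pi); print(n,"pin",len(k),m.round(1),"swing %.2f"%(a-2.019),"pin top",np.percentile(k[:,2],90).round(1))
    k=X[(X[:,2]>119)&(X[:,2]<136)&(np.hypot(X[:,0]-p0[0],X[:,1]-p0[1])<60)]; print(" strap z",np.median(k[:,2]))
    k=X[(X[:,2]>108)&(X[:,2]<121)&(np.hypot(X[:,0]-511,X[:,1]-53)<50)]; print(" lid",len(k),k.mean(0).round(1),np.ptp(k[:,2]))
    if n=="side": cv2.imwrite("pics/z4.png",cv2.resize(im[140:260,240:380],(560,480),interpolation=cv2.INTER_CUBIC)[...,::-1])
E
```

```text
centred t34.29 F [ 0.3 -0.2  1. ] M [-0.083  0.018  0.015] w38.0 p [445.6 -72.9 128.1] q6 -2.103
away t36.89 F [-0.5  0.1  0.3] M [ 0.006  0.01  -0.016] w38.1 p [ 400.5 -329.   280. ] q6 -2.605
side pin 42 [444.6 -69.  163.5] swing 1.27 pin top 171.6
 strap z 128.75236185021004
 lid 368 [509.6  56.4 114. ] 10.05901490109136
top pin 13 [445.1 -76.1 170.7] swing 1.33 pin top 174.3
 strap z 128.46976186475172
 lid 293 [510.5  48.7 113.5] 12.762035127666195
```

View pics/z4.png

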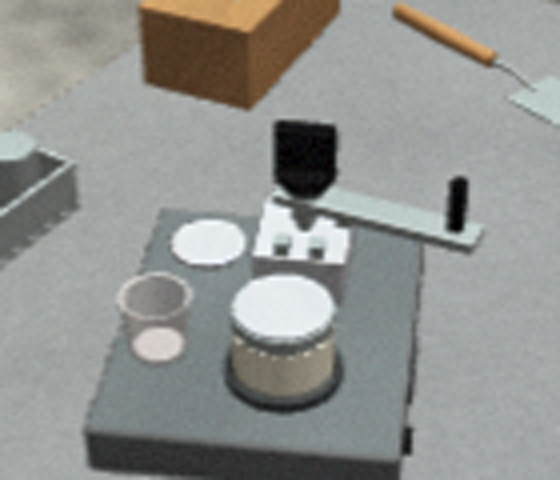

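```bash
python3 -c "
from h import *
print(ctrl.finish_job()); st()"
```

```text
the job is handed in; nothing more can be done
None
the job is handed in; nothing more can be done
```

I loosened the knob to its open stop, swung the strap to the mixer's front and handed the job in at about 37 s of 67. The controller gives no verdict, so this rests on my own checks.

**Knob:** I gripped it once and turned it 2.35 rad clockwise. Torque ran steadily at about 0.30 N m, then rose to 0.47 (single reading 0.50) at the stop. I stopped there, below the 0.7 limit, and turned back 0.15 rad to take the twist off before letting go.

**Strap:** I straddled its pin with loose fingers and swung it until it stood about 1.3 rad aside.

**Last checks:**
- Both cameras put the swing at 1.27 to 1.33 rad.
- The strap top is at 128.6 mm, which puts the pin point at about 149.6 mm, above the 148.5 needed.
- In the last picture the tin stands in its seat, the cup and lid look unmoved, and the gripper is clear.

**What disagreed:**
- The fingertips were about 40 mm higher than the reported TCP and `tcp_to_tips` imply. The first grasp therefore closed on nothing above the bar, touching nothing. I went by the height seen in the images after that.
- The two cameras differ by about 4 to 8 mm in y. I used values in between, which contact at the knob confirmed to about 1 mm.
- I did not re-measure the can, jar, spatula, brush or tape at the end. The arm did not work near them.

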